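# Lower the clock movement test stand by one hole

### The arm

A 6-joint arm with a two-finger parallel gripper is mounted at the origin on the work surface. World frame = base frame: x ahead of the robot, y to its left, z up, the work surface at z = 0. Lengths are in mm, angles in degrees, forces in N, time in s.
With the tool pointing down it reaches from about 300 to 850 mm from the base axis. Payload 4.2 kg.
Tool frame: the origin (TCP) lies on the mounting face of the last link; the fingertips stand 191 mm ahead of it and the grasp point (between the pads) lies 172 mm ahead of it; z points along the fingers, y is the direction in which the jaws open and shut (so a half turn about z gives the same grasp; the last joint's range is limited). The gripper opens to 91 mm and grips with 3 to 60 N. Pads are 32 mm wide; open, the fingers measure 118 mm over their backs; the gripper's body (76 mm by 178 mm) begins 60 mm behind the grasp point.
Start: joints at [-67.724, 18.312, 89.639, -0, 72.044, -1.146], TCP at [228.565, -527.618, 404.776] pointing down, gripper open.
Joint ranges: [-177.97, 177.97], [-48.28, 115.42], [12.27, 149.76], [-77.06, 257.06], [2.81, 150.46], [-146.56, 146.56]. Speed limits (degrees/s): [147.25, 147.25, 180, 180, 180, 180].

### API

Orientations are given as [roll, pitch, yaw] about the fixed x, y, z axes, in that order (R = Rz(yaw) Ry(pitch) Rx(roll)).
In Python, from workcell import env gives the robot as it stands.
- The arm moves only by the shell command python3 -m handwheel 'ROWS' [FORCE]. ROWS is JSON, a list of rows, each an object with "gripper": the opening in per cent of the stroke, from 0 (shut) to 100 (fully open); "travel": the shift along the tool's x, y, z in m, a list of three; "twist": the turn about the tool's z in rad. In form: [{"gripper": gripper, "travel": [x, y, z], "twist": twist}, ...]. A call has 1 to 5 rows; each row shifts and turns the commanded pose from where the row before left it, along the tool's axes as they then stand; what a row does not reach is not made up. A row lasts 1/12 s, in which the tool goes at most 41.7 mm and 7.16 degrees, less where a joint would pass 70% of its speed; a pose out of reach is approached as far as the arm can. A call with a gripper value outside its range is refused whole. The fingers move at their own pace and stop on an object; FORCE is the grip in N (left out, the last holds). Time passes only in rows, so rows that do not move let the fingers close. It gives the time, the measured TCP pose, the force and the opening at its end, in the units of the state.
- env.state(): the state, without advancing time (a new reading comes with each control period).
- env.grab_frame(name): name is "side" or "top" or "wrist"; returns a dict with "frame" (400x640x3 uint8, red, green, blue), "intrinsics" (3x3 intrinsics, pixels), "k1" (the pictures are not rectified: a ray, as slopes to the right and down, at radius r is drawn at 1 + k1 r^2 times it, then the intrinsics apply), "extrinsics" (4x4, takes a point from camera to world coordinates). Camera axes: x right, y down, z forward; pixel columns grow to the right and rows downward; lengths in mm; the calibration is good to about 2 mm. A picture is of the moment at which its call begins. There is no depth.
- env.job_done(): hands the job in, once; it reports no verdict.
Trained networks look in the newest picture that a camera, given by its name, has taken for a name from the list of things; names that differ only in an ending like _2 or _b are one class to them, and where a whole thing is asked for, a point or a joint stands for the part that bears it (a point fixed in the world has none). Each returns a list of dicts, best first, with "confidence" (0 to 1); they miss things now and then, are a little off and sometimes report something else, mostly with a low value. They report only what shows in the picture. A call takes as long as a camera call.
- env.trace(camera, thing): "pixels" (400x640 bool, what is visible of it) and "uv" ([column, row] in pixels, amid what is visible of it).
- env.pinpoint(camera, thing): "uv" ([column, row] in pixels: a listed point, or the origin of a listed thing).
The state is a dict: "time_s": time; "qpos": joint angles; "qvel": joint speeds; "effort": joint torques, N m; "ee_pos": TCP position; "ee_rot": TCP orientation; "force": force on the tool from outside, world axes, zero at the start; "torque": the same for the moment, N m; "gripper_width": finger opening in mm.
Only numpy, scipy, OpenCV 4.12 (cv2) and the standard library are available. Lean on these libraries where they do the work, as an engineer would, in place of code of your own. Each camera call takes 0.05 s, during which the arm holds its last target. There are 200 camera calls.

### The job

Lower the telescopic test stand that carries the brass clock movement to its next hole: squeeze in the sprung button on its head, slide the head down off the upper hole, and with the button let go again feel it down until the locking nose springs fully out in the next hole below. Do not ram the lock: never push or pull hard against the nose (keep well under 30 N). Leave the stand locked and released, and leave the things lying around it where they are.

Things in the scene. Friction and masses are not known exactly. Their poses are not given: they have to be found in the camera images.
- stand: Fixed grey telescopic bench stand. Origin: centre of the underside of its 130 x 130 x 18 mm base plate; z up. A dark 32 mm square outer tube rises to 134 mm above the bench. Local +y is the button side: the face with the steel catch plates, their 10 mm square holes, the locking nose and, higher, the button. The movement hangs on the local -x side.
- head_center (a point): Centre of the aluminium head on the sliding inner tube: 38 (x) x 36 (y) x 36 mm high, axes as the stand's; at the start 218 mm above the bench. Button on its +y side, -y side bare and flat: both can be pinched from above, 44 mm across with the button out, 38 mm with it in. It slides stiffly and stays where left: about 3 to 7 N of push slides it down, 10 to 15 N pull up.
- head_top (a point): Centre of the head's flat bare top, 18 mm above the head's centre: free to press on from above.
- movement (a point): Centre of the brass clock movement, 34 (x) x 66 (y) x 76 mm, hung on an arm from the head's local -x side, 85 mm out from the head's centre and 47 mm below it; it moves with the head. The arm's top is 1 mm above the head's centre.
- button_face (a point): Centre of the outer face of the black button, 20 x 20 mm, on the head's +y side, at the height of the head's centre. It stands 8 mm proud of the head when out and moves straight in (towards local -y) by 6 mm; pressing needs 4 N to start and 7 N fully in; it springs back. Button and locking nose are one rigid piece: they move in and out together, and with the head up and down.
- upper_hole (a point): Centre of the 10 mm square hole in the upper catch plate, 118 mm above the bench, where the nose sits at the start. Below it the adjustable lower catch plate, 26 mm wide and held by four small brass screws, has the next hole: its height is not measured and differs each time, 26 to 38 mm below this point. One more hole, 24 mm under that one, is not wanted. Plates are 4 mm thick.
- nose (a point): The locking nose, a 7 mm square steel pin, 100 mm below the button; the point is in mid-thickness of the plate when out. Out in a hole it has 1.5 mm play above and below and blocks the head; button fully in, it is clear. Let go between holes it rubs inside the plate and springs out by itself at the next hole if slid slowly (15 mm/s or less); then the push meets a hard stop.
- telescope (a joint): How far the head has been slid down, m: about 0 at the start with the nose in the upper hole; range -0.004 to 0.066.
- button (a joint): How far button and nose are pressed in, m: 0 fully out (locked if at a hole), 0.006 fully in; about 0.005 while the nose rubs behind a plate.
- clock_weight: Bystander: brass clock weight standing upright, 52 mm across, 98 mm tall; origin at its underside.
- pendulum_bob: Bystander: wooden disc with a brass middle, 76 mm across, 15 mm thick, lying flat; origin at its underside.
- parts_tray: Bystander: grey divided parts tray 110 x 80 x 25 mm; origin at its underside.

How it is judged (in metres and radians):
On the way, in this order (a step that is already met when the one before it is completed fails the run):
1. with the button squeezed in, the head is slid down off the upper hole (value of joint telescope above 0.006 m and value of joint button above 0.003 m), for 0.05 s.
2. the nose has sprung fully out in the next hole (value of joint telescope between 0.021 and 0.044 m and value of joint button below 0.0015 m), for 0.2 s.
At the end, for the whole second after the job is handed in: The locking nose is fully out (button within 1.5 mm of its outer end) in the next hole down, which puts the head 21 to 44 mm below its starting height (26 to 38 mm for the hole, and the play); the head is at rest and released (all of step 2 and linear speed of telescope below 0.01 m/s); the robot touches nothing.
It fails at once if the lock is rammed: more than 30 N between the locking nose and a catch plate (contact force between button and stand above 30 N or contact force between button and catch_plate above 30 N).
It fails at once if the brass clock weight is pushed aside by more than 20 mm (distance of clock_weight from where it was at the start of the episode above 0.02 m).
It fails at once if the pendulum bob is pushed aside by more than 20 mm (distance of pendulum_bob from where it was at the start of the episode above 0.02 m).
It fails at once if the parts tray is pushed aside by more than 20 mm (distance of parts_tray from where it was at the start of the episode above 0.02 m).
It also fails if it takes over 43 s, if anything falls off the work surface, if the arm or the gripper's body presses on something with over 40 N, if the wrist force passes 120 N, or if a joint passes its speed limit or range.

## Working session

There is one attempt and no reset: what is moved stays moved. The work goes in short steps, Python scripts to look and compute and a shell command to move; the robot and the scene stay as the last step left them, time stands still between calls to the robot, and variables do not carry over. Pictures are saved under pics/ and viewed, about 8 in all and at most 12, crops included, and the job is handed in when it is done.

```bash
mkdir -p pics
cat > h.py <<'E'
from workcell import env
import numpy as np, cv2
def ray(f,uv):
    K=np.array(f['intrinsics'],float);k=f['k1'];E=np.array(f['extrinsics'],float)
    d=cv2.undistortPoints(np.array([[uv]],float),K,np.array([k,0,0,0.]))[0,0]
    v=E[:3,:3]@np.array([d[0],d[1],1]);return E[:3,3],v/np.linalg.norm(v)
def atz(f,uv,z):
    o,v=ray(f,uv);return o+v*(z-o[2])/v[2]
def tri(rs):
    A=sum(np.eye(3)-np.outer(v,v) for o,v in rs);b=sum((np.eye(3)-np.outer(v,v))@o for o,v in rs)
    return np.linalg.solve(A,b)
E
python3 - <<'E'
from h import *
s=env.state();print({k:np.round(v,3) for k,v in s.items()})
Z=dict(stand=0,head_center=218,head_top=236,movement=171,button_face=218,upper_hole=118,nose=118,clock_weight=0,pendulum_bob=0,parts_tray=0)
F={}
for c in ['side','top']:
    F[c]=env.grab_frame(c);cv2.imwrite(f'pics/{c}1.png',F[c]['frame'][...,::-1])
    print(c,np.round(F[c]['extrinsics'],2).tolist())
    for t,z in Z.items():
        for r in env.pinpoint(c,t)[:2]:
            print(c,t,round(r['confidence'],2),np.round(r['uv']),np.round(atz(F[c],r['uv'],z)))
cv2.imwrite('pics/both1.png',cv2.resize(np.vstack([F['side']['frame'],F['top']['frame']])[...,::-1],(480,600)))
E
```

```text
{'time_s': np.float64(0.0), 'qpos': array([-6.7725e+01,  1.8351e+01,  8.9707e+01, -2.0000e-03,  7.2043e+01,
       -1.1460e+00]), 'qvel': array([-0.003,  0.052, -0.129,  0.041, -0.102, -0.024]), 'effort': array([-2.0000e-03, -4.1245e+01, -2.3197e+01,  7.2000e-02,  4.6000e-02,
       -0.0000e+00]), 'ee_pos': array([ 228.489, -527.469,  403.927]), 'ee_rot': array([-179.9  ,   -0.   ,   23.422]), 'force': array([ 0.866, -0.908, -0.347]), 'torque': array([ 0.011,  0.018, -0.016]), 'gripper_width': np.float64(91.368)}
side [[-1.0, -0.03, 0.07, 515.51], [-0.07, 0.56, -0.82, 744.52], [-0.01, -0.83, -0.56, 672.07], [0.0, 0.0, 0.0, 1.0]]
side stand 0.89 [330. 234.] [ 577. -100.    0.]
side stand 0.71 [318. 157.] [ 642. -500.    0.]
side head_center 0.94 [332. 155.] [ 570. -107.  218.]
side head_top 0.62 [331. 148.] [ 572. -104.  236.]
side movement 0.74 [348. 190.] [532. -40. 171.]
side movement 0.38 [306. 202.] [616.  12. 171.]
side button_face 0.38 [319. 157.] [598. -93. 218.]
side upper_hole 0.77 [325. 196.] [586. -92. 118.]
side nose 0.69 [317. 155.] [ 623. -290.  118.]
side clock_weight 
[... 210 characters left out ...]
 0.84 [393. 212.] [ 415. -204.    0.]
top [[-0.01, -1.0, 0.07, 493.49], [-1.0, 0.01, 0.01, 11.49], [-0.01, -0.07, -1.0, 1036.63], [0.0, 0.0, 0.0, 1.0]]
top stand 0.62 [367. 199.] [ 576. -105.    0.]
top head_top 0.85 [378. 187.] [ 582. -101.  236.]
top movement 0.57 [345. 210.] [540. -38. 171.]
top button_face 0.49 [375. 180.] [598. -99. 218.]
top upper_hole 0.71 [372. 192.] [ 583. -104.  118.]
top nose 0.62 [380. 190.] [ 587. -121.  118.]
top nose 0.16 [405. 259.] [ 430. -177.  118.]
top clock_weight 0.65 [415. 167.] [ 658. -232.    0.]
top clock_weight 0.34 [406. 260.] [ 417. -205.    0.]
top pendulum_bob 0.85 [334. 140.] [732. -20.   0.]
top parts_tray 0.67 [406. 260.] [ 417. -203.    0.]
```

View pics/side1.png

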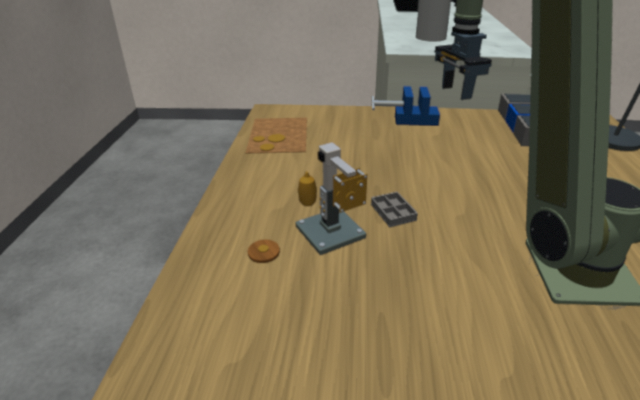

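View pics/top1.png

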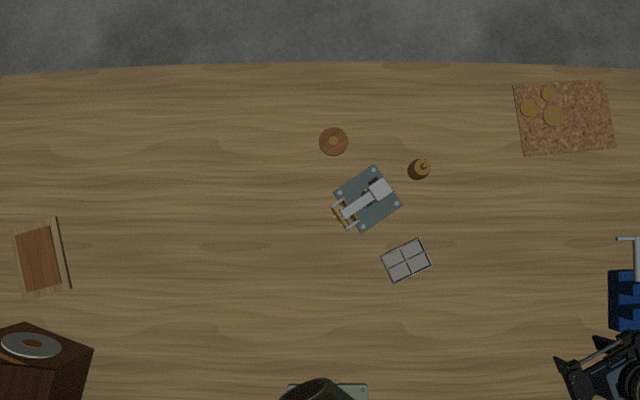

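Side: stand head (331,150), movement hanging to the right at (348,190), clock weight (306,200), bob (263,250), tray (393,210). Top: head (380,187), arm running to the movement at (345,210). So the stand's yaw is about -57°, and the button faces away from the robot. I'll move above it with tool yaw ≈ 123°.

```bash
R='{"gripper":100,"travel":[0.0325,-0.0167,-0.0077],"twist":0}'
python3 -m handwheel '[{"gripper":100,"travel":[0.0325,-0.0167,-0.0077],"twist":0},{"gripper":100,"travel":[0.0325,-0.0167,-0.0077],"twist":0},{"gripper":100,"travel":[0.0325,-0.0167,-0.0077],"twist":0},{"gripper":100,"travel":[0.0325,-0.0167,-0.0077],"twist":0},{"gripper":100,"travel":[0.0325,-0.0167,-0.0077],"twist":0}]'
python3 -m handwheel '[{"gripper":100,"travel":[0.0325,-0.0167,-0.0077],"twist":0},{"gripper":100,"travel":[0.0325,-0.0167,-0.0077],"twist":0},{"gripper":100,"travel":[0.0325,-0.0167,-0.0077],"twist":0},{"gripper":100,"travel":[0.0325,-0.0167,-0.0077],"twist":0},{"gripper":100,"travel":[0.0325,-0.0167,-0.0077],"twist":0}]'
python3 -m handwheel '[{"gripper":100,"travel":[0.0325,-0.0167,-0.0077],"twist":0},{"gripper":100,"travel":[0.0325,-0.0167,-0.0077],"twist":0},{"gripper":100,"travel":[0.0325,-0.0167,-0.0077],"twist":0},{"gripper":100,"travel":[0.0325,-0.0167,-0.0077],"twist":0},{"gripper":100,"travel":[0.0325,-0.0167,-0.0077],"twist":0}]'
python3 -m handwheel '[{"gripper":100,"travel":[0,0,0],"twist":-0.124},{"gripper":100,"travel":[0,0,0],"twist":-0.124},{"gripper":100,"travel":[0,0,0],"twist":-0.124},{"gripper":100,"travel":[0,0,0],"twist":-0.124},{"gripper":100,"travel":[0,0,0],"twist":-0.124}]'
python3 -m handwheel '[{"gripper":100,"travel":[0,0,0],"twist":-0.124},{"gripper":100,"travel":[0,0,0],"twist":-0.124},{"gripper":100,"travel":[0,0,0],"twist":-0.124},{"gripper":100,"travel":[0,0,0],"twist":-0.124},{"gripper":100,"travel":[0,0,0],"twist":-0.124}]'
python3 -m handwheel '[{"gripper":100,"travel":[0,0,0],"twist":-0.124},{"gripper":100,"travel":[0,0,0],"twist":-0.124},{"gripper":100,"travel":[0,0,0],"twist":-0.124},{"gripper":100,"travel":[0,0,0],"twist":-0.124},{"gripper":100,"travel":[0,0,0],"twist":0}]'
cat >> h.py <<'E'
def look(png,Z,cams=('wrist',)):
    s=env.state();print(np.round(s['ee_pos'],1),np.round(s['ee_rot'],2),np.round(s['force'],1),round(float(s['gripper_width']),1),s['time_s'])
    for c in cams:
        f=env.grab_frame(c);cv2.imwrite(f'pics/{c}_{png}.png',f['frame'][...,::-1])
        for t,z in Z.items():
            for r in env.pinpoint(c,t)[:1]:
                print(c,t,round(r['confidence'],2),np.round(r['uv'],1),np.round(atz(f,r['uv'],z),1))
E
python3 - <<'E'
from h import *
look('2',dict(head_center=218,head_top=236,movement=171,button_face=218,stand=0))
E
```

```text
time_s: 1.52
ee_pos: [345.2, -385.0, 443.7]
ee_rot: [180.0, -0.0, 23.4]
force: [0.2, 0.2, 1.0]
gripper_width: 91.3
time_s: 1.93
ee_pos: [461.1, -243.5, 482.4]
ee_rot: [180.0, -0.0, 23.4]
force: [0.1, -0.5, 0.1]
gripper_width: 91.5
time_s: 2.35
ee_pos: [577.1, -102.3, 520.8]
ee_rot: [180.0, -0.0, 23.4]
force: [0.1, -1.3, -0.3]
gripper_width: 91.1
time_s: 2.77
ee_pos: [576.4, -103.7, 520.1]
ee_rot: [-180.0, 0.0, 59.3]
force: [0.3, -0.7, -0.3]
gripper_width: 91.1
time_s: 3.18
ee_pos: [576.3, -104.0, 520.2]
ee_rot: [-180.0, 0.0, 94.8]
force: [-0.6, -0.6, 0.2]
gripper_width: 91.4
time_s: 3.6
ee_pos: [576.3, -104.0, 520.2]
ee_rot: [-180.0, 0.0, 123.0]
force: [-0.4, -0.0, 0.8]
gripper_width: 91.1
[ 576.3 -104.   520.2] [-179.99    0.    123.  ] [-0.4 -0.   0.8] 91.1 3.6
wrist head_center 0.88 [327.2 205. ] [ 581.  -104.4  218. ]
wrist head_top 0.87 [318.6 210.9] [ 575.1 -107.9  236. ]
wrist movement 0.66 [320.8  97.6] [529.9 -35.5 171. ]
wrist button_face 0.69 [351.5 206.6] [598.5 -94.7 218. ]
wrist stand 0.92 [321.1 163.8] [ 576.6 -108.3    0. ]
```

View pics/wrist_2.png

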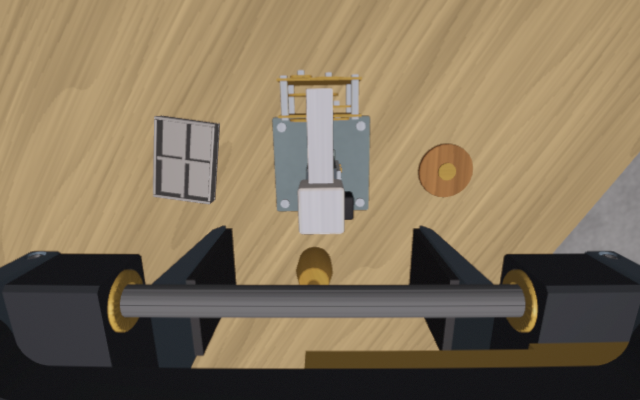

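Wrist view: head top spans about (300–344, 182–234), button to the right at (349,206), arm going straight up the image. I'll convert the corners to check the yaw and centre.

Run:
```python
from h import *
f=env.grab_frame('wrist');r=env.trace('wrist','head_center')[0]
im=f['frame'];cv2.imwrite('pics/crop3.png',cv2.resize(im[60:250,255:400,::-1],None,fx=4,fy=3.15*4/3.15*0.75,interpolation=cv2.INTER_CUBIC))
P={k:atz(f,uv,z) for k,uv,z in [('tl',(301,183),236),('tr',(343,183),236),('bl',(300,234),236),('br',(344,234),236),('b_tl',(273,118),18),('b_tr',(370,116),18),('b_bl',(277,212),18),('b_br',(369,210),18),('arm',(320,88),219)]}
for k,v in P.items(): print(k,np.round(v,1))
a=lambda p,q:np.degrees(np.arctan2(*(P[q]-P[p])[1::-1]))
print(a('tl','tr')-90,a('bl','br')-90,a('b_tl','b_tr')-90,a('b_bl','b_br')-90,a('b_tl','b_bl'),a('b_tr','b_br'))
print('base c',sum(P[k] for k in P if k[:2]=='b_')/4,'top c',(P['tl']+P['tr']+P['bl']+P['br'])/4)
```

```text
tl [552.  -96.6 236. ]
tr [578.7 -79.4 236. ]
bl [ 573.  -131.8  236. ]
br [ 602.1 -113.1  236. ]
b_tl [489.1 -89.   18. ]
b_tr [594.9 -17.8  18. ]
b_bl [ 559.8 -197.    18. ]
b_br [ 667.2 -124.3   18. ]
arm [526.6 -30.5 219. ]
-57.201356129354274 -57.194594804330045 -56.058748221460135 -55.898367360291054 -56.77431797006002 -55.825587671536255
base c [ 577.75399984 -107.03607692   18.        ] top c [ 576.48765669 -105.20496276  236.        ]
```

View pics/crop3.png

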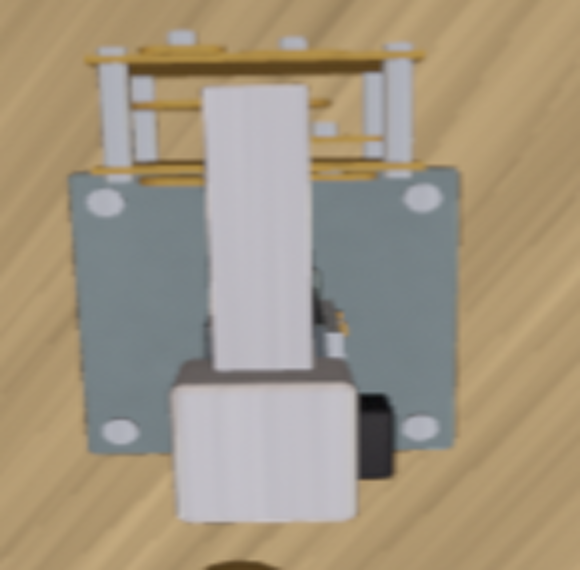

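```bash
python3 -m handwheel '[{"gripper":100,"travel":[-0.0025,0.001,0.02],"twist":-0.012},{"gripper":100,"travel":[0,0,0.02],"twist":0},{"gripper":100,"travel":[0,0,0.02],"twist":0},{"gripper":100,"travel":[0,0,0.0],"twist":0}]' 20
python3 - <<'E'
from h import *
look('4',dict(head_center=218,head_top=236,button_face=218),('wrist','top'))
E
```

```text
time_s: 4.33
ee_pos: [577.9, -105.4, 456.1]
ee_rot: [-179.7, -0.3, 123.5]
force: [-0.6, 0.1, -0.6]
gripper_width: 91.4
[ 577.9 -105.4  456.1] [-179.67   -0.33  123.54] [-0.6  0.1 -0.6] 91.4 4.3333
wrist head_center 0.72 [324.7 231.3] [ 578.6 -106.6  218. ]
wrist head_top 0.8 [320.3 239.9] [ 575.9 -107.3  236. ]
wrist button_face 0.94 [361.3 230.7] [598.1 -93.1 218. ]
top head_center 0.15 [341.8 214.3] [527.9 -28.8 218. ]
top button_face 0.57 [344.  212.4] [531.8 -33.3 218. ]
```

View pics/wrist_4.png

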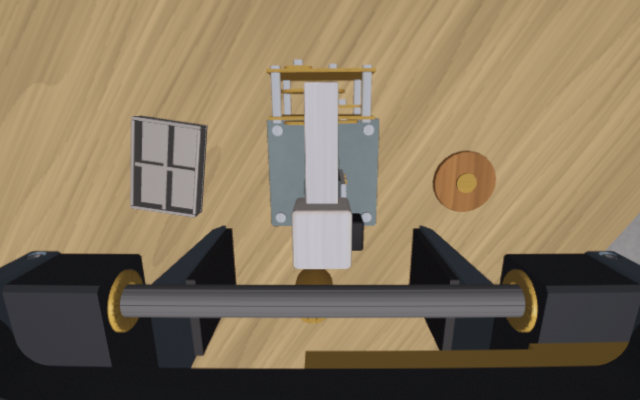

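Head is centred between the fingers at (322,235), with the button on the right at (357,232). Descending to pinch height.

```bash
python3 -m handwheel '[{"gripper":100,"travel":[0,0,0.022],"twist":0},{"gripper":100,"travel":[0,0,0.022],"twist":0},{"gripper":100,"travel":[0,0,0.022],"twist":0},{"gripper":100,"travel":[0,0,0],"twist":0},{"gripper":60,"travel":[0,0,0],"twist":0}]' 20
python3 -m handwheel '[{"gripper":52,"travel":[0,0,0],"twist":0},{"gripper":48,"travel":[0,0,0],"twist":0},{"gripper":45,"travel":[0,0,0],"twist":0},{"gripper":45,"travel":[0,0,0],"twist":0},{"gripper":45,"travel":[0,0,0],"twist":0}]' 20
```

```text
time_s: 5.15
ee_pos: [578.5, -105.5, 394.0]
ee_rot: [-179.9, -0.1, 123.6]
force: [0.8, -0.7, 0.5]
gripper_width: 87.0
time_s: 5.57
ee_pos: [578.6, -105.5, 395.0]
ee_rot: [179.9, 0.1, 123.6]
force: [-0.4, -0.1, 0.1]
gripper_width: 54.1
```

```bash
python3 -m handwheel '[{"gripper":52,"travel":[0,0,0.004],"twist":0},{"gripper":30,"travel":[0,0,0],"twist":0},{"gripper":30,"travel":[0,0,0],"twist":0},{"gripper":30,"travel":[0,0,0],"twist":0},{"gripper":30,"travel":[0,0,0],"twist":0}]' 20
python3 -m handwheel '[{"gripper":30,"travel":[0,0,0],"twist":0},{"gripper":30,"travel":[0,0,0],"twist":0},{"gripper":30,"travel":[0,0,0],"twist":0}]' 20
```

```text
time_s: 5.98
ee_pos: [577.8, -106.1, 389.9]
ee_rot: [-179.8, -0.0, 123.6]
force: [-3.6, -3.1, 0.3]
gripper_width: 37.3
time_s: 6.23
ee_pos: [577.8, -106.1, 389.9]
ee_rot: [-179.8, -0.0, 123.6]
force: [-4.9, -3.2, -0.3]
gripper_width: 37.5
```

Width 37.5 mm, so the button is fully in. I'll take out the small side load and slide down.

```bash
python3 -m handwheel '[{"gripper":30,"travel":[0,-0.001,0],"twist":0},{"gripper":30,"travel":[0,0,0.001],"twist":0},{"gripper":30,"travel":[0,0,0.001],"twist":0},{"gripper":30,"travel":[0,0,0.001],"twist":0},{"gripper":30,"travel":[0,0,0.001],"twist":0}]' 20
python3 -m handwheel '[{"gripper":30,"travel":[0,0,0.0015],"twist":0},{"gripper":30,"travel":[0,0,0.0015],"twist":0},{"gripper":30,"travel":[0,0,0.0015],"twist":0},{"gripper":30,"travel":[0,0,0.0015],"twist":0}]'
```

```text
time_s: 6.65
ee_pos: [577.4, -106.2, 387.1]
ee_rot: [-180.0, 0.0, 123.6]
force: [-3.4, -2.2, 5.8]
gripper_width: 37.3
time_s: 6.98
ee_pos: [577.4, -106.2, 381.2]
ee_rot: [-180.0, 0.0, 123.6]
force: [-4.2, -1.7, 5.3]
gripper_width: 37.3
```

```bash
python3 -m handwheel '[{"gripper":30,"travel":[0,0,0.0015],"twist":0},{"gripper":30,"travel":[0,0,0.0015],"twist":0},{"gripper":30,"travel":[0,0,0.001],"twist":0},{"gripper":30,"travel":[0,0,0],"twist":0}]'
python3 - <<'E'
from h import *
look('5',dict(head_top=223,button_face=205),('wrist','side'))
E
```

```text
time_s: 7.32
ee_pos: [577.4, -106.2, 376.9]
ee_rot: [-180.0, 0.0, 123.6]
force: [-3.1, -2.1, 5.4]
gripper_width: 37.4
[ 577.4 -106.2  376.9] [-1.7996e+02  4.0000e-02  1.2360e+02] [-3.1 -2.1  5.4] 37.4 7.3167
wrist head_top 0.8 [317.7 293.4] [ 575.5 -107.5  223. ]
wrist button_face 0.56 [364.9 274.3] [593.8 -95.6 205. ]
side head_top 0.82 [330.2 154.3] [574.1 -99.3 223. ]
```

View pics/wrist_5.png

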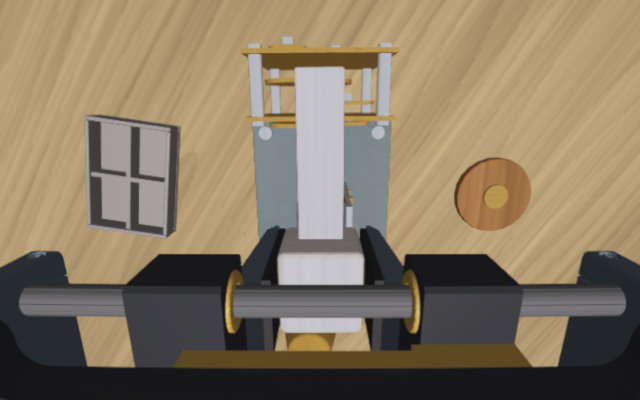

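The head went down with the grip (about 13 mm), fingers on both sides at (265,285) and (375,285). I'll let go, rise, shut the fingers and press on top.

```bash
python3 -m handwheel '[{"gripper":75,"travel":[0,0,0],"twist":0},{"gripper":75,"travel":[0,0,0],"twist":0},{"gripper":75,"travel":[0,0,0],"twist":0},{"gripper":75,"travel":[0,0,0],"twist":0},{"gripper":75,"travel":[0,0,0],"twist":0}]' 20
python3 -m handwheel '[{"gripper":75,"travel":[0,0,-0.01],"twist":0},{"gripper":75,"travel":[0,0,-0.015],"twist":0},{"gripper":75,"travel":[0,0,-0.015],"twist":0},{"gripper":75,"travel":[0,0,-0.013],"twist":0},{"gripper":0,"travel":[0,0,0],"twist":0}]'
python3 -m handwheel '[{"gripper":0,"travel":[0,0,0],"twist":0},{"gripper":0,"travel":[0,0,0],"twist":0},{"gripper":0,"travel":[0,0,0],"twist":0},{"gripper":0,"travel":[0,0,0],"twist":0},{"gripper":0,"travel":[0,0,0],"twist":0}]'
python3 -m handwheel '[{"gripper":0,"travel":[0,0,0],"twist":0},{"gripper":0,"travel":[0,0,0],"twist":0},{"gripper":0,"travel":[0,0,0],"twist":0},{"gripper":0,"travel":[0,0,0],"twist":0}]'
```

```text
time_s: 8.03
ee_pos: [577.8, -105.9, 375.9]
ee_rot: [180.0, -0.0, 123.6]
force: [0.2, 0.9, 0.2]
gripper_width: 67.0
time_s: 8.45
ee_pos: [578.2, -106.1, 432.9]
ee_rot: [179.7, 0.3, 123.6]
force: [0.0, 0.4, -0.1]
gripper_width: 64.3
time_s: 8.87
ee_pos: [577.7, -106.1, 428.5]
ee_rot: [-179.9, -0.1, 123.6]
force: [0.1, -0.9, 0.4]
gripper_width: 31.3
time_s: 9.2
ee_pos: [577.7, -106.1, 429.2]
ee_rot: [-180.0, -0.0, 123.6]
force: [-0.6, -0.5, -0.4]
gripper_width: 4.5
```

Run:
```python
from h import *
look('6',dict(head_top=223,button_face=205),('wrist','side'))
```

```text
[ 577.7 -106.1  429.2] [-179.99   -0.    123.57] [-0.6 -0.5 -0.4] 4.5 9.2
wrist head_top 0.64 [318.9 245.8] [ 575.7 -107.1  223. ]
wrist button_face 0.65 [354.6 235.8] [594.2 -95.8 205. ]
side button_face 0.52 [319.4 160.1] [ 598.5 -104.5  205. ]
```

View pics/wrist_6.png

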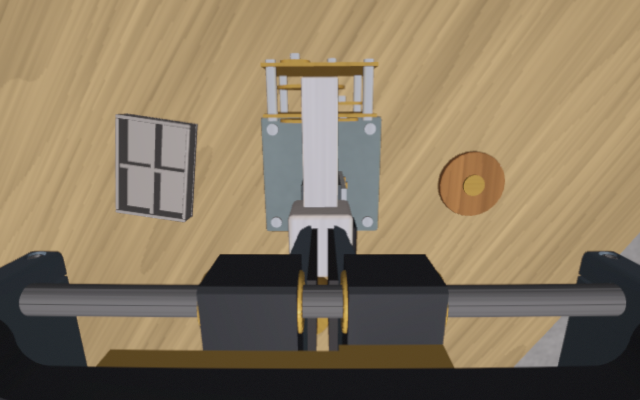

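Fingers are nearly shut, over the head at (322,240). Now feeling for contact.

```bash
python3 -m handwheel '[{"gripper":0,"travel":[0,0,0.004],"twist":0},{"gripper":0,"travel":[0,0,0.004],"twist":0},{"gripper":0,"travel":[0,0,0.002],"twist":0},{"gripper":0,"travel":[0,0,0],"twist":0}]'
python3 -m handwheel '[{"gripper":0,"travel":[0,0,0.001],"twist":0},{"gripper":0,"travel":[0,0,0.001],"twist":0},{"gripper":0,"travel":[0,0,0.001],"twist":0},{"gripper":0,"travel":[0,0,0],"twist":0}]'
python3 -m handwheel '[{"gripper":0,"travel":[0,0,0.001],"twist":0},{"gripper":0,"travel":[0,0,0.001],"twist":0},{"gripper":0,"travel":[0,0,0],"twist":0}]'
```

```text
time_s: 9.83
ee_pos: [577.5, -106.1, 418.3]
ee_rot: [-179.9, -0.1, 123.6]
force: [0.2, 0.1, 0.5]
gripper_width: 0.4
time_s: 10.17
ee_pos: [577.7, -106.1, 416.1]
ee_rot: [-180.0, -0.0, 123.6]
force: [0.6, 0.6, -0.7]
gripper_width: 0.4
time_s: 10.42
ee_pos: [577.7, -106.1, 414.8]
ee_rot: [180.0, 0.0, 123.6]
force: [-0.7, -0.3, 2.5]
gripper_width: 0.2
```

Contact at TCP z≈415, which puts the telescope near 12 mm. Pushing at 12 mm/s.

```bash
python3 -m handwheel '[{"gripper":0,"travel":[0,0,0.001],"twist":0},{"gripper":0,"travel":[0,0,0.001],"twist":0},{"gripper":0,"travel":[0,0,0.001],"twist":0}]'
python3 -m handwheel '[{"gripper":0,"travel":[0,0,0.001],"twist":0},{"gripper":0,"travel":[0,0,0.001],"twist":0},{"gripper":0,"travel":[0,0,0.001],"twist":0}]'
```

```text
time_s: 10.67
ee_pos: [577.5, -106.1, 413.0]
ee_rot: [179.9, 0.1, 123.6]
force: [-3.0, 0.9, 9.0]
gripper_width: 0.7
time_s: 10.92
ee_pos: [577.5, -106.0, 410.1]
ee_rot: [179.9, 0.1, 123.6]
force: [-3.0, 1.5, 9.0]
gripper_width: 0.3
```

```bash
python3 -m handwheel '[{"gripper":0,"travel":[0,0,0.001],"twist":0},{"gripper":0,"travel":[0,0,0.001],"twist":0},{"gripper":0,"travel":[0,0,0.001],"twist":0}]'
python3 -m handwheel '[{"gripper":0,"travel":[0,0,0.001],"twist":0},{"gripper":0,"travel":[0,0,0.001],"twist":0},{"gripper":0,"travel":[0,0,0.001],"twist":0}]'
python3 -m handwheel '[{"gripper":0,"travel":[0,0,0.001],"twist":0},{"gripper":0,"travel":[0,0,0],"twist":0}]'
```

```text
time_s: 11.17
ee_pos: [577.5, -106.1, 407.1]
ee_rot: [179.9, 0.1, 123.6]
force: [-2.9, 1.1, 9.1]
gripper_width: 0.5
time_s: 11.42
ee_pos: [577.5, -106.0, 404.1]
ee_rot: [179.9, 0.1, 123.6]
force: [-3.3, 0.5, 8.6]
gripper_width: 0.5
time_s: 11.58
ee_pos: [577.5, -106.0, 402.7]
ee_rot: [179.9, 0.1, 123.6]
force: [0.0, -0.1, 1.0]
gripper_width: 0.5
```

The force dropped to 1 N at about 24 mm of travel, so the nose may have sprung out. Feeling on in 1 mm steps.

```bash
python3 -m handwheel '[{"gripper":0,"travel":[0,0,0.001],"twist":0}]'
python3 - <<'E'
from h import *
look('7',dict(head_top=212,button_face=194),('wrist','side'))
E
python3 -m handwheel '[{"gripper":0,"travel":[0,0,0.0005],"twist":0},{"gripper":0,"travel":[0,0,0],"twist":0}]'
```

```text
time_s: 11.67
ee_pos: [577.6, -106.0, 401.4]
ee_rot: [179.9, 0.1, 123.6]
force: [-0.8, 0.2, 5.1]
gripper_width: 0.5
[ 577.6 -106.   401.4] [1.7994e+02 7.0000e-02 1.2357e+02] [-0.8  0.2  5.1] 0.5 11.6667
wrist head_top 0.79 [318.5 258.5] [ 576.  -107.3  212. ]
wrist button_face 0.64 [364. 244.] [596.8 -92.6 194. ]
side head_top 0.89 [330.6 154.2] [ 574.7 -120.5  212. ]
side button_face 0.53 [314.7 164.8] [ 609.1 -102.3  194. ]
time_s: 12.13
ee_pos: [577.7, -106.1, 400.4]
ee_rot: [180.0, 0.0, 123.6]
force: [-1.1, -0.2, 5.3]
gripper_width: 0.2
```

View pics/wrist_7.png

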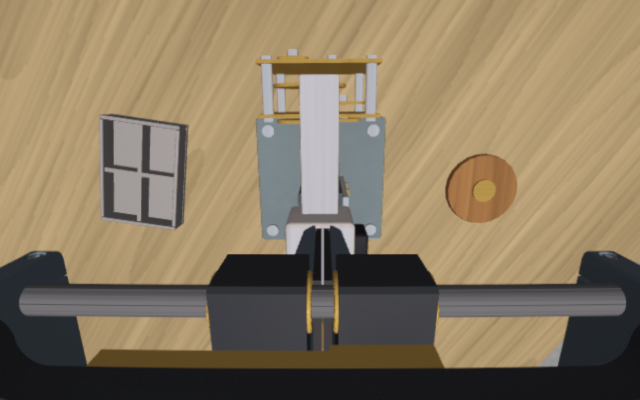

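The black button now stands out to the right of the head at (361,240); it did not in the previous view. Feeling gently for the hard stop to confirm.

```bash
python3 -m handwheel '[{"gripper":0,"travel":[0,0,0.0005],"twist":0},{"gripper":0,"travel":[0,0,0],"twist":0}]'
python3 -m handwheel '[{"gripper":0,"travel":[0,0,0.0005],"twist":0},{"gripper":0,"travel":[0,0,0],"twist":0}]'
```

```text
time_s: 12.3
ee_pos: [577.7, -106.1, 399.9]
ee_rot: [180.0, 0.0, 123.6]
force: [-0.6, 0.5, 4.9]
gripper_width: 0.6
time_s: 12.47
ee_pos: [577.7, -106.1, 399.4]
ee_rot: [180.0, 0.0, 123.6]
force: [-0.9, -1.0, 4.8]
gripper_width: 0.4
```

```bash
python3 -m handwheel '[{"gripper":0,"travel":[0,0,0.0005],"twist":0},{"gripper":0,"travel":[0,0,0],"twist":0}]'
```

```text
time_s: 12.63
ee_pos: [577.7, -106.1, 399.0]
ee_rot: [180.0, 0.0, 123.6]
force: [-1.5, 0.7, 5.9]
gripper_width: 0.6
```

```bash
python3 -m handwheel '[{"gripper":0,"travel":[0,0,0.0005],"twist":0},{"gripper":0,"travel":[0,0,0],"twist":0}]'
```

```text
time_s: 12.8
ee_pos: [577.6, -106.1, 399.0]
ee_rot: [179.9, 0.1, 123.6]
force: [-1.6, 0.5, 8.4]
gripper_width: 0.3
```

```bash
python3 -m handwheel '[{"gripper":0,"travel":[0,0,0.0005],"twist":0},{"gripper":0,"travel":[0,0,0],"twist":0}]'
python3 -m handwheel '[{"gripper":0,"travel":[0,0,-0.002],"twist":0},{"gripper":0,"travel":[0,0,-0.01],"twist":0},{"gripper":0,"travel":[0,0,-0.03],"twist":0},{"gripper":0,"travel":[0,0,-0.03],"twist":0},{"gripper":0,"travel":[0,0,-0.03],"twist":0}]'
python3 -m handwheel '[{"gripper":0,"travel":[0,0,-0.03],"twist":0},{"gripper":0,"travel":[0.03,0,0],"twist":0},{"gripper":0,"travel":[0.03,0,0],"twist":0},{"gripper":0,"travel":[0,0,0],"twist":0},{"gripper":0,"travel":[0,0,0],"twist":0}]'
python3 - <<'E'
from h import *
look('8',dict(head_top=208,button_face=190,pendulum_bob=0,parts_tray=0,clock_weight=0),('wrist','top','side'))
a=cv2.imread('pics/wrist_8.png');b=cv2.imread('pics/side_8.png')[130:230,270:430]
b=cv2.resize(b,(640,400),interpolation=cv2.INTER_CUBIC)
cv2.imwrite('pics/both8.png',cv2.resize(np.vstack([a,b]),(480,600)))
E
```

```text
time_s: 12.97
ee_pos: [577.6, -106.1, 398.9]
ee_rot: [179.9, 0.1, 123.6]
force: [-1.8, 0.4, 9.1]
gripper_width: 0.4
time_s: 13.38
ee_pos: [577.7, -106.1, 500.2]
ee_rot: [-179.9, -0.0, 123.6]
force: [1.4, -0.1, 0.2]
gripper_width: 0.6
time_s: 13.8
ee_pos: [543.9, -55.3, 529.9]
ee_rot: [180.0, 0.1, 123.7]
force: [1.1, -0.1, 0.4]
gripper_width: 0.4
[543.9 -55.3 529.9] [1.7997e+02 5.0000e-02 1.2368e+02] [ 1.1 -0.1  0.4] 0.4 13.8
wrist head_top 0.71 [319.4 157.7] [523.5 -29.3 208. ]
wrist parts_tray 0.88 [192.8 197.3] [ 415.1 -207.7   -0. ]
top pendulum_bob 0.55 [335.3 141.3] [728.8 -24.7   0. ]
top parts_tray 0.62 [403.1 260.3] [ 417.1 -196.6    0. ]
side head_top 0.78 [330.9 156.4] [ 573.8 -117.6  208. ]
side button_face 0.59 [315.7 165.7] [ 607.2 -105.4  190. ]
side pendulum_bob 0.58 [262.5 251.1] [730.3 -26.9   0. ]
side parts_tray 0.72 [394.7 211.6] [ 411.1 -207.1    0. ]
side clock_weight 0.87 [309.3 202.5] [ 641.6 -236.1    0. ]
```

View pics/both8.png

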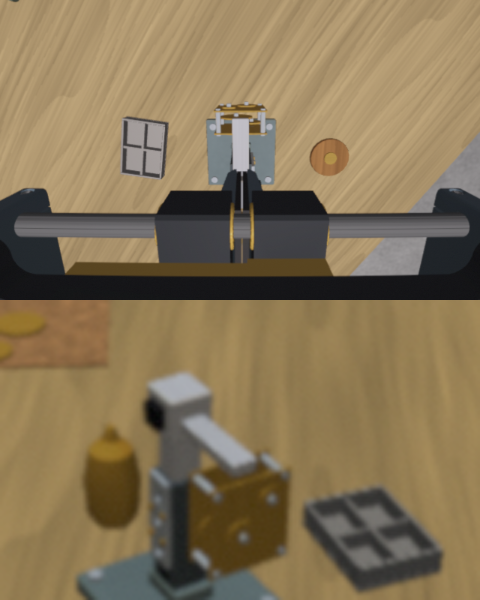

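The side crop shows the button proud of the head at (155,410) and the bystanders in place. One unobstructed look from the first viewpoint with the fingers open will let me measure how far the button stands out.

```bash
python3 -m handwheel '[{"gripper":100,"travel":[-0.03,0,0],"twist":0},{"gripper":100,"travel":[-0.03,0,0],"twist":0},{"gripper":100,"travel":[0,0,0.01],"twist":0},{"gripper":100,"travel":[0,0,0.02],"twist":0},{"gripper":100,"travel":[0,0,0],"twist":0}]'
python3 -m handwheel '[{"gripper":100,"travel":[0,0,0],"twist":0},{"gripper":100,"travel":[0,0,0],"twist":0},{"gripper":100,"travel":[0,0,0],"twist":0},{"gripper":100,"travel":[0,0,0],"twist":0},{"gripper":100,"travel":[0,0,0],"twist":0}]'
python3 - <<'E'
from h import *
look('9',dict(head_top=208,button_face=190,clock_weight=0))
cv2.imwrite('pics/crop9.png',cv2.resize(cv2.imread('pics/wrist_9.png')[60:250,255:400],None,fx=4,fy=3,interpolation=cv2.INTER_CUBIC))
E
```

```text
time_s: 15.12
ee_pos: [577.4, -106.3, 495.3]
ee_rot: [-179.7, -0.3, 123.5]
force: [-0.4, -0.5, -0.0]
gripper_width: 30.5
time_s: 15.53
ee_pos: [577.6, -105.8, 500.2]
ee_rot: [179.9, 0.1, 123.6]
force: [0.1, -0.0, -0.5]
gripper_width: 64.1
[ 577.6 -105.8  500.2] [1.7993e+02 7.0000e-02 1.2359e+02] [ 0.1 -0.  -0.5] 64.1 15.5333
wrist head_top 0.77 [317.2 202.8] [ 573.5 -106.9  208. ]
wrist button_face 0.77 [349.8 198.1] [596.6 -92.6 190. ]
```

View pics/crop9.png

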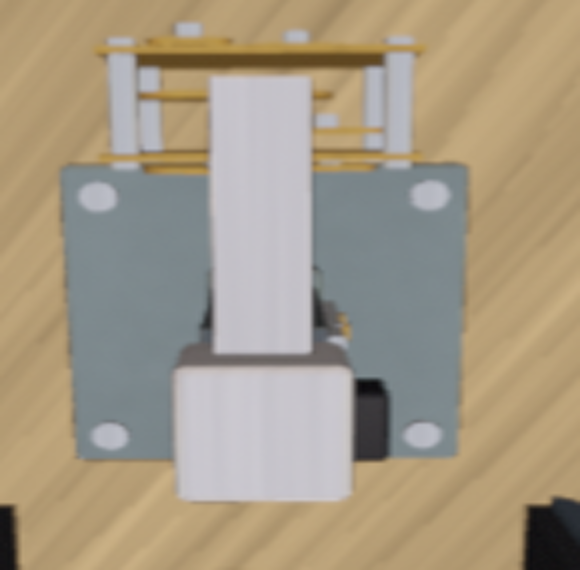

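The button stands out as far as at the start: head edge at column 352, button edge at 388, against 357 and 392 in the first crop, at the same scale. The nose is fully out and the head is about 28 mm down. Handing in.

```bash
python3 -c "
from workcell import env
print(env.job_done())"
```

```text
the job is handed in; nothing more can be done
None
```

The stand is lowered to its next hole and locked there. I handed the job in at about 15.5 s of the 43 s; no verdict was reported.

**What I did:** I pinched the button fully in at 20 N (opening 37.5 mm) and slid the head down about 13 mm. I then let go, shut the fingers and pushed on the head's top at about 12 mm/s until the nose sprang out. After that I felt gently for the stop, with at most about 9 N of vertical push, and withdrew.

**Last checks:**
- **Nose sprang out:** the push dropped from 9 N to 1 N about 24 mm down.
- **Stop:** the head stopped about 28 mm below its start, with the tool height steady while the force rose from 6 to 9 N. That rise is modest, about what rubbing alone gave earlier, so I also checked the button by eye.
- **Button:** the close-up shows it standing out as far as it did at the start.
- **Surroundings:** the bob and tray were re-found within about 7 mm of their first positions. The clock weight read about 14 mm off in the side view, and the other two cameras did not find it at the end. I put that down to network error, because the arm never came near it and its place in the picture looked unchanged.
- **Robot:** it is clear of everything, with the contact force at zero.

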